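Load the router template into the leaning jig

TASK

Take the plywood template with the handle tab (the T-shaped board) out of the rack and slide it, tab up, into the jig's leaning slot until it is fully home on the slot's floor. Then swing the steel keeper all the way over the template's shoulder to lock it in, and let go. Leave the plain panel and everything else on the bench where they are.

Things in the scene. Friction and masses are not known exactly. Their poses are not given: they have to be found in the camera images.
- template: T-shaped plywood board 12 mm thick: body 130 mm wide, 60 mm tall, with a central tab 44 mm wide, 50 mm tall on its top edge (110 mm tall in all, flat shoulders beside the tab). 0.08 to 0.17 kg. Origin: centre of its bottom edge; x across the thickness, y along the width, z towards the tab. Symmetrical. Starts upright, tab up, in one of the rack's two places.
- plain_panel: plain plywood panel, 12 mm thick, 100 mm wide, 100 mm tall, no tab, standing in the rack's other place. Not to be moved. Origin: centre of its bottom edge; axes as the template's.
- rack: fixed wooden rack, base 170 x 170 x 12 mm, origin at the centre of its underside, z up. Two places for boards, at x = -40 and +40 mm, each a 16 mm gap (along x) between fences 150 mm long along y; fence tops 57 mm above the bench; boards stand on the base, 12 mm above the bench.
- slot: the fixed wooden jig's slot. Origin: centre of its floor, 40 mm above the bench. z: up along the slot, leaning 25 degrees from vertical to the robot's side; y: along its width, level; x: across it, away from the robot and up. 14 mm wide (x), 133.5 mm long (y), 58 mm deep. A template fully home has its origin here, z along z, its width along y; shoulders at z = 60 mm, tab top at 110 mm.
- keeper_pivot (a point): pivot of the keeper, at the slot's +y end: x 0, y 82, z 70.5 mm in the slot's frame; axes as the slot's. The keeper is a flat dark steel bar, 16 mm along the slot's x, 14 mm wide, reaching 51 mm from the pivot and 7 mm behind it; it turns about the slot's x axis.
- keeper (a joint): keeper angle, rad. 0: points up along the slot but leaning 0.35 rad outward (to +y), clear of the slot. Grows as it swings inward, to -y; at 1.92 (its stop) it lies level along -y, 3.5 mm over the shoulder of a template that is home. A template standing proud blocks it. Light friction (0.06 N m): it stays where it is left.
- glue: yellow glue bottle, 60 mm across, 170 mm tall; origin under its centre. Not to be moved.
- screw_jar: glass jar, 70 mm across, 90 mm tall; origin under its centre. Not to be moved.
- screwdriver: screwdriver lying on the bench; origin under its middle. Not to be moved.
- hammer: hammer lying on the bench; origin under its middle. Not to be moved.
- offcut: wood offcut 120 x 60 x 35 mm; origin under its centre. Not to be moved.
- tape_roll: roll of tape 100 mm across, 24 mm high; origin under its centre. Not to be moved.
- dust_brush: brush lying on the bench; origin under its middle. Not to be moved.
- slot_mouth (a point): centre of the slot's open mouth, 58 mm up the slot's z from its floor; axes as the slot's. The last 8 mm before the mouth flare outward by about 4 mm on every side. The jig's base board is 170 x 230 x 18 mm.
Mind the look-alikes: they are no part of the job. What is shaped like the template but pink or purple is not meant.

How it is judged:
By the outcome, as a careful person would: the job done as asked, in the order asked, and still so for the second after the job is handed in, with the robot touching nothing.
It also fails if it takes over 53 s, if anything falls off the work surface, if the arm or the gripper's body presses on something with over 40 N, if the wrist force passes 120 N, or if a joint passes its speed limit or range.

ROBOT

A 7-joint arm with a two-finger parallel gripper is mounted at the origin on the work surface. World frame = base frame: x ahead of the robot, y to its left, z up, the work surface at z = 0. Lengths are in m, angles in rad, forces in N, time in s.
With the tool pointing down it reaches from about 0.425 to 0.925 m from the base axis. Payload 6.8 kg.
Tool frame: the origin (TCP) lies between the finger pads; the fingertips stand 22 mm ahead of it and the grasp point (between the pads) lies 3 mm ahead of it; z points along the fingers, y is the direction in which the jaws open and shut (so a half turn about z gives the same grasp; the last joint's range is limited). The gripper opens to 85 mm and grips with 20 to 120 N. Pads are 22 mm wide; open, the fingers measure 114 mm over their backs; the gripper's body (76 mm by 85 mm) begins 54 mm behind the grasp point. The pads swing forward as they close: fully open they stand 13 mm farther back than shut.
Start: joints at [1.011, 0.477, 0.022, 1.555, -0.011, 1.109, -0.083], TCP at [0.295, -0.607, 0.253] pointing down, gripper open.
Joint ranges: [-2.96, 2.96], [-0.34, 2.1], [-1.41, 1.46], [0.24, 2.44], [-1.37, 4.51], [0.17, 1.92], [-2.96, 2.96]. Speed limits (rad/s): [2.39, 2.39, 3.14, 3.14, 3.14, 3.14, 3.14].

INTERFACE

Orientations are given as a unit quaternion [w, x, y, z].
In Python, from station import bot gives the robot as it stands. The module is installed in compiled form; this text tells all that it offers.
- The arm moves only by the tool drive_tool, never from a script. Its argument "series" is one flat list of numbers, 7 for each row, row after row: the opening, from -1 (shut) to 1 (fully open), then the shift along the tool's x, y, z in mm, then the turn, a rotation vector about the tool's x, y, z in rad. In form: [jaw, x, y, z, wx, wy, wz, jaw, x, y, z, wx, wy, wz, ...]. A call has 1 to 12 rows; each row shifts and turns the commanded pose from where the row before left it, along the tool's axes as they then stand; what a row does not reach is not made up. A row lasts 1/8 s, in which the tool goes at most 62.5 mm and 10.7 degrees, less where a joint would pass 70% of its speed; a pose out of reach is approached as far as the arm can. A call with a gripper value outside its range is refused whole. The fingers move at their own pace and stop on an object; "force" is the grip in N (left out, the last holds). Time passes only in rows, so rows that do not move let the fingers close. It gives the time, the measured TCP pose, the force and the opening at its end, in the units of the state.
- bot.get_obs(): the state, without advancing time (a new reading comes with each control period).
- bot.read_camera(name): name is "scene" or "side" or "wrist"; returns a dict with "pixels" (480x640x3 uint8, blue, green, red), "camera_matrix" (3x3 intrinsics, pixels), "distortion" ([k1, k2, p1, p2, k3] as OpenCV has them; the pictures are not rectified), "rvec" (rotation vector, rad) and "tvec" (3), from world to camera coordinates, as OpenCV has them. Camera axes: x right, y down, z forward; pixel columns grow to the right and rows downward; lengths in m; the calibration is good to about 2 mm. A picture is of the moment at which its call begins. There is no depth.
- bot.hand_in(): hands the job in, once; it reports no verdict.
The state is a dict: "t": time; "q": joint angles; "joint_vel": joint speeds; "joint_torque": joint torques, N m; "eef_pos": TCP position; "tool_rot": TCP orientation; "contact_force": force on the tool from outside, world axes, zero at the start; "torque": the same for the moment, N m; "gripper_width": opening from 0.0 (shut) to 1.0 (fully open).
Only numpy, scipy, OpenCV 4.12 (cv2) and the standard library are available. Lean on these libraries where they do the work, as an engineer would, in place of code of your own. Each camera call takes 0.05 s, during which the arm holds its last target. There are 200 camera calls.

## Working session

There is one attempt and no reset: what is moved stays moved. The work goes in short steps, Python scripts to look and compute and a tool call to move; the robot and the scene stay as the last step left them, time stands still between calls to the robot, and variables do not carry over. Pictures are saved under pics/ and viewed, about 8 in all and at most 12, crops included, and the job is handed in when it is done.

Besides the shell and the picture viewer there is one more tool, called as name(argument=value, ...), one argument or row to a line, values as JSON. drive_tool: Moves the arm, as the interface text tells. Its arguments: {"type":"object","properties":{"series":{"type":"array"},"force":{"type":"number"}},"required":["series"]}

```bash
mkdir -p pics; cat > h.py <<'E'
import cv2, numpy as np
from station import bot
from scipy.spatial.transform import Rotation as R
def cam(n,save=None):
    c=bot.read_camera(n)
    if save: cv2.imwrite(f'pics/{save}.png',c['pixels'])
    return c
def ray(c,uv):
    K=np.array(c['camera_matrix']);D=np.array(c['distortion'])
    p=cv2.undistortPoints(np.array([[uv]],float),K,D)[0,0]
    Rm=cv2.Rodrigues(np.array(c['rvec'],float))[0];t=np.array(c['tvec'],float).ravel()
    d=Rm.T@np.array([p[0],p[1],1]);return -Rm.T@t,d/np.linalg.norm(d)
def onz(c,uv,z):
    o,d=ray(c,uv);return o+d*(z-o[2])/d[2]
def tri(rs):
    A=0;b=0
    for o,d in rs:
        P=np.eye(3)-np.outer(d,d);A=A+P;b=b+P@o
    x=np.linalg.solve(A,b)
    return x,[np.linalg.norm((np.eye(3)-np.outer(d,d))@(x-o)) for o,d in rs]
def proj(c,X):
    return cv2.projectPoints(np.array(X,float).reshape(-1,1,3),np.array(c['rvec'],float),np.array(c['tvec'],float),np.array(c['camera_matrix']),np.array(c['distortion']))[0][:,0]
E
python3 - <<'E'
from h import *
a=cam('scene','scene0');b=cam('side','side0')
for c in(a,b):print(ray(c,(320,240)),c['camera_matrix'][0][0])
o=bot.get_obs();print(o['eef_pos'],o['tool_rot'],o['t'],o['contact_force'])
E
```

```text
(array([1.11375315, 0.48130839, 1.29196726]), array([-0.41579782, -0.34199557, -0.84270469])) 545.7595309157095
(array([0.44740185, 1.01084836, 0.68058255]), array([ 0.06588127, -0.86496219, -0.49749378])) 460.7766341596473
[ 0.29447444 -0.60683879  0.25241119] [-7.85537370e-04  9.74593326e-01  2.23980317e-01 -2.23117437e-04] 0.1 [0.40915529 0.03533181 0.04622309]
```

View pics/scene0.png

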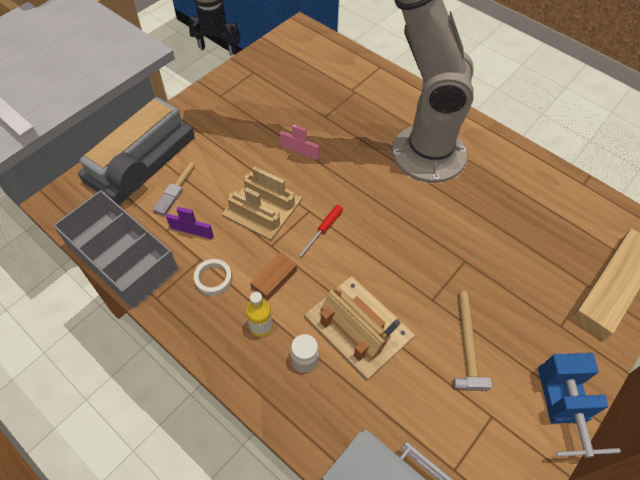

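View pics/side0.png

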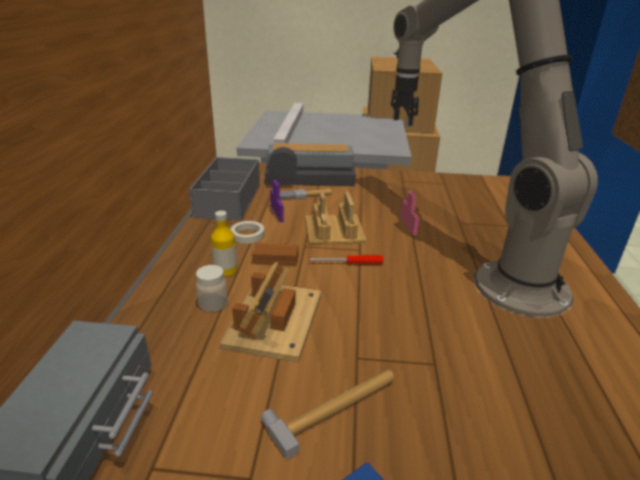

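The scene view shows the rack at about (262,203), the jig at (360,325) with its keeper near (393,328), and pink and purple decoys at (300,143) and (190,222). Next I'll enlarge the rack and the jig.

```bash
python3 - <<'E'
import cv2,numpy as np
a=cv2.imread('pics/scene0.png');b=cv2.imread('pics/side0.png')
f=lambda i,x,y,w,h,W,H:cv2.resize(i[y:y+h,x:x+w],(W,H),interpolation=cv2.INTER_CUBIC)
top=np.hstack([f(a,212,160,100,75,400,300),f(a,300,270,120,90,400,300)])
bot=np.hstack([f(b,295,180,80,60,400,300),f(b,215,250,120,90,400,300)])
cv2.imwrite('pics/crop1.png',np.vstack([top,bot]))
E
```

```text
(no output)
```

View pics/crop1.png

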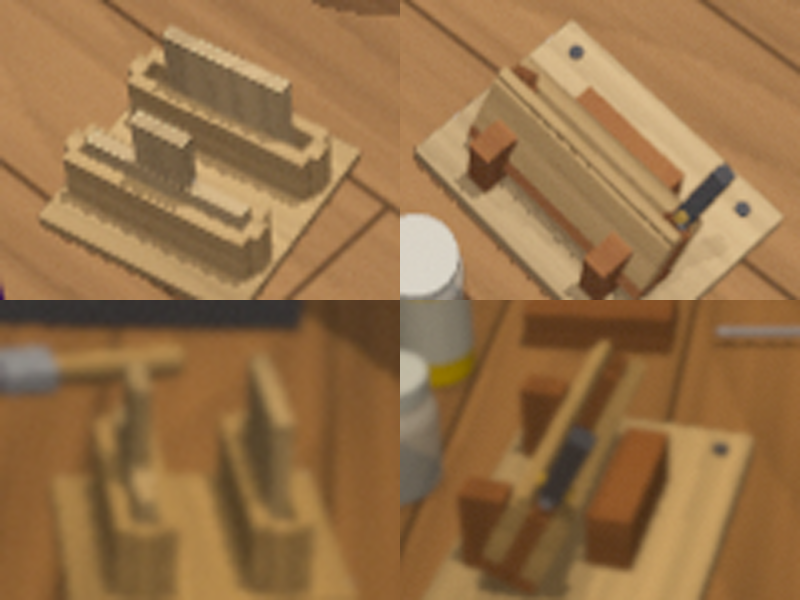

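In the enlarged crop, the board at scene (252,197), the one farther from the robot, has a tab and shoulders, so it is the template. The board at (270,180) is plain, and the pink (300,143) and purple (190,222) shapes are decoys. The keeper is at (391,328), pointing up and outward.

```bash
python3 - <<'E'
from h import *
a=cam('scene');b=cam('side')
C=lambda x,y:(212+x/4,160+y/4)
J=lambda x,y:(300+(x-400)*.3,270+y*.3)
S=lambda x,y:(295+x*.2,180+(y-300)*.2)
SJ=lambda x,y:(215+(x-400)*.3,250+(y-300)*.3)
p=lambda n,v:print(n,np.round(v,4))
p('tabtopL',onz(a,C(135,117),.122));p('tabtopR',onz(a,C(192,145),.122))
p('shL',onz(a,C(88,137),.072));p('shR',onz(a,C(247,215),.072))
p('panelL',onz(a,C(168,33),.112));p('panelR',onz(a,C(290,87),.112))
for n,u,v in[('base corners',J(573,20),None),('',J(780,215),None),('',J(415,150),None)]:p(n,onz(a,u,.018))
# mouth: edges
for u in [J(505,75),J(690,235),J(525,65),J(692,215)]:p('m',onz(a,u,.04+.058*.906))
print(tri([ray(a,J(683,215)),ray(b,SJ(545,485))]),'keeper pivot')
print(tri([ray(a,J(728,172)),ray(b,SJ(585,437))]),'keeper tip')
for q in [(258,316),(305,352),(273,275),(212,277),(322,228)]:p('obst',onz(a,q,0.03))
w=cam('wrist');o=bot.get_obs();r=R.from_quat(np.roll(o['tool_rot'],-1))
cp,cd=ray(w,(320,240));print('wrist cam in tool',r.inv().apply(cp-o['eef_pos']),r.inv().apply(cd),w['camera_matrix'][0][0]);print(r.as_matrix().round(3))
Rm=cv2.Rodrigues(np.array(w['rvec']))[0];print((r.inv().as_matrix()@Rm.T).round(3))
E
```

```text
tabtopL [ 0.5466 -0.2503  0.122 ]
tabtopR [ 0.538  -0.2049  0.122 ]
shL [ 0.5567 -0.2937  0.072 ]
shR [ 0.5314 -0.1642  0.072 ]
panelL [ 0.474  -0.2921  0.112 ]
panelR [ 0.4527 -0.1953  0.112 ]
base corners [0.5147 0.1024 0.018 ]
 [0.5412 0.3256 0.018 ]
 [0.6828 0.0834 0.018 ]
m [0.6189 0.1161 0.0925]
m [0.629  0.2956 0.0925]
m [0.6028 0.1219 0.0925]
m [0.616  0.2875 0.0925]
(array([0.62373259, 0.28406979, 0.10114394]), [np.float64(4.5375819815116575e-05), np.float64(4.5375819815153845e-05)]) keeper pivot
(array([0.59632947, 0.29529858, 0.14704768]), [np.float64(0.0007942484326903849), np.float64(0.0007942484326903211)]) keeper tip
obst [0.7667 0.0011 0.03  ]
obst [0.7596 0.1538 0.03  ]
obst [ 0.6559 -0.0518  0.03  ]
obst [ 0.7668 -0.1679  0.03  ]
obst [ 0.4575 -0.0526  0.03  ]
wrist cam in tool [ 0.06542014 -0.00034033 -0.11966612] [-0.25824873 -0.00441657  0.96606837] 405.6860877371683
[[ 0.9    0.437 -0.   ]
 [ 0.437 -0.9    0.001]
 [-0.    -0.001 -1.   ]]
[[ 0.    -0.964 -0.266]
 [ 1.     0.001 -0.   ]
 [ 0.001 -0.266  0.964]]
```

```bash
cat >> h.py <<'E'
def frame(zdir,ydir):
    z=np.array(zdir,float);z/=np.linalg.norm(z);y=np.array(ydir,float);y-=z*(y@z);y/=np.linalg.norm(y)
    return R.from_matrix(np.column_stack([np.cross(y,z),y,z]))
def plan(pos,rot,n,jaw=0.5,start=None):
    o=bot.get_obs();p,r=start or (np.array(o['eef_pos']),R.from_quat(np.roll(o['tool_rot'],-1)))
    w=(r.inv()*rot).as_rotvec()/n;s=(np.array(pos)-p)/n
    print('dist/row mm',np.linalg.norm(s)*1e3,'deg/row',np.degrees(np.linalg.norm(w)))
    for i in range(n):
        print([jaw]+list((r.inv().apply(s)*1e3).round(1))+list(w.round(4)));r=r*R.from_rotvec(w)
E
python3 - <<'E'
from h import *
plan([.543,-.21,.25],frame([0,0,-1],[.981,.192,0]),9)
E
```

```text
dist/row mm 52.04047758126635 deg/row 8.354179050606167
[0.5, np.float64(44.1), np.float64(-27.6), np.float64(0.3), np.float64(-0.0001), np.float64(-0.0001), np.float64(-0.1458)]
[0.5, np.float64(47.6), np.float64(-20.9), np.float64(0.3), np.float64(-0.0001), np.float64(-0.0001), np.float64(-0.1458)]
[0.5, np.float64(50.2), np.float64(-13.8), np.float64(0.3), np.float64(-0.0001), np.float64(-0.0001), np.float64(-0.1458)]
[0.5, np.float64(51.6), np.float64(-6.4), np.float64(0.3), np.float64(-0.0001), np.float64(-0.0001), np.float64(-0.1458)]
[0.5, np.float64(52.0), np.float64(1.2), np.float64(0.3), np.float64(-0.0001), np.float64(-0.0001), np.float64(-0.1458)]
[0.5, np.float64(51.3), np.float64(8.8), np.float64(0.3), np.float64(-0.0001), np.float64(-0.0001), np.float64(-0.1458)]
[0.5, np.float64(49.5), np.float64(16.1), np.float64(0.3), np.float64(-0.0001), np.float64(-0.0001), np.float64(-0.1458)]
[0.5, np.float64(46.6), np.float64(23.1), np.float64(0.3), np.float64(-0.0001), np.float64(-0.0001), np.float64(-0.1458)]
[0.5, np.float64(42.8), np.float64(29.7), np.float64(0.3), np.float64(-0.0001), np.float64(-0.0001), np.float64(-0.1458)]
```

drive_tool(
  series=[0.3,44,-28,0,0,0,-0.146,0.3,48,-21,0,0,0,-0.146,0.3,50,-14,0,0,0,-0.146,0.3,52,-6,0,0,0,-0.146,0.3,52,1,0,0,0,-0.146,0.3,51,9,0,0,0,-0.146,0.3,50,16,0,0,0,-0.146,0.3,47,23,0,0,0,-0.146,0.3,43,30,0,0,0,-0.146,0.3,0,0,0,0,0,0,0.3,0,0,0,0,0,0],
  force=60,
)

```text
t: 1.62
eef_pos: [0.5429, -0.2091, 0.2531]
tool_rot: [-0.0, 0.635, 0.772, -0.0]
contact_force: [-0.9, -0.5, 0.0]
gripper_width: 0.654
```

```bash
python3 - <<'E'
from h import *
w=cam('wrist','w1');o=bot.get_obs();print(o['t'],o['eef_pos'],np.abs(o['joint_vel']).max(),o['gripper_width'],np.round(o['q'],2));print(R.from_quat(np.roll(o['tool_rot'],-1)).as_matrix().round(4))
E
```

```text
1.675 [ 0.54253317 -0.20985379  0.25310205] 0.013310310989484736 0.6512487454954955 [ 0.58  0.35 -0.4   1.76  0.16  1.06  0.32]
[[-1.914e-01  9.815e-01 -8.000e-04]
 [ 9.815e-01  1.914e-01 -7.000e-04]
 [-5.000e-04 -9.000e-04 -1.000e+00]]
```

View pics/w1.png

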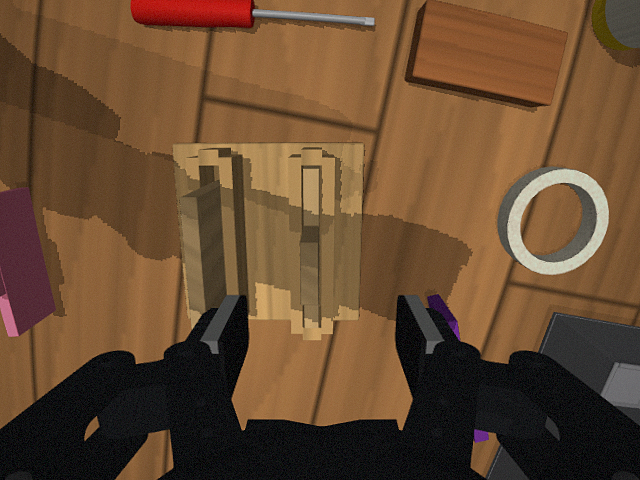

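```bash
python3 - <<'E'
import cv2
a=cv2.imread('pics/w1.png')[140:350,170:370];cv2.imwrite('pics/w1c.png',cv2.resize(cv2.convertScaleAbs(a,alpha=1.5),None,fx=2.8,fy=2.8,interpolation=cv2.INTER_CUBIC))
E
```

```text
(no output)
```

View pics/w1c.png

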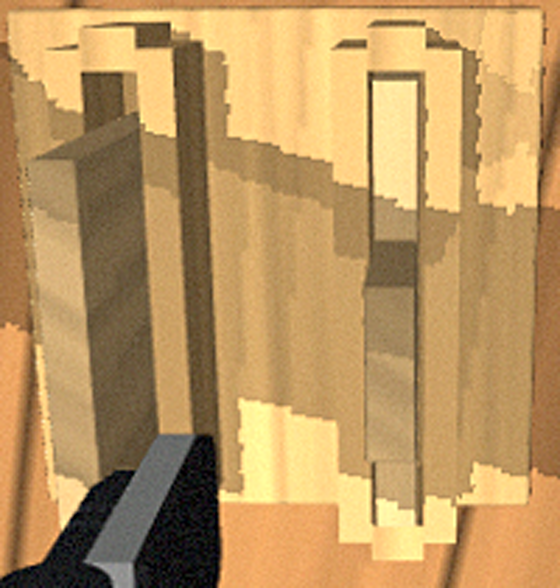

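```bash
python3 - <<'E'
from h import *
w=cam('wrist');a=cam('scene')
W=lambda x,y:(170+x/2.8,140+y/2.8)
C=lambda x,y:(212+x/4,160+y/4)
print('tabtop +y',onz(w,W(390.5,287),.122),'-y',onz(w,W(390.5,460),.122))
print('sh +y',onz(w,W(395.5,80),.072),'-y',onz(w,W(397,523),.072))
# tri of tab top +y corners: left(in wrist)=toward robot x-
print(tri([ray(w,W(365,287)),ray(a,C(192,141))]),tri([ray(w,W(416,287)),ray(a,C(187,150))]))
print(tri([ray(w,W(395,80)),ray(a,C(247,213))]))
E
```

```text
tabtop +y [ 0.53341482 -0.21345224  0.122     ] -y [ 0.54130468 -0.25571127  0.122     ]
sh +y [ 0.52539181 -0.17162098  0.072     ] -y [ 0.54949003 -0.29725777  0.072     ]
(array([ 0.52716369, -0.2187442 ,  0.10407043]), [np.float64(0.0009529807364742593), np.float64(0.0009529807364743992)]) (array([ 0.53851911, -0.21340316,  0.11057059]), [np.float64(0.002248078031619072), np.float64(0.002248078031618897)])
(array([ 0.52473497, -0.17229837,  0.05985816]), [np.float64(0.0006113570886598373), np.float64(0.0006113570886598428)])
```

drive_tool(
  series=[0.3,-10,-4,30,0,0,0,0.3,-11,-4,33,0,0,0,0.3,0,0,0,0,0,0,0.3,0,0,0,0,0,0],
)

```text
t: 2.28
eef_pos: [0.54, -0.2309, 0.1914]
tool_rot: [0.001, 0.635, 0.772, 0.0]
contact_force: [0.7, 0.5, 0.5]
gripper_width: 0.652
```

```bash
python3 - <<'E'
from h import *
w=cam('wrist','w2');o=bot.get_obs();print(o['t'],o['eef_pos'],o['gripper_width'])
print(proj(w,[[.5334,-.2134,.122],[.5413,-.2557,.122]]))
E
```

```text
2.325 [ 0.54039335 -0.23060172  0.19189196] 0.6462054040099753
[[318.68750695 236.05885527]
 [318.02142859 317.57735507]]
```

View pics/w2.png

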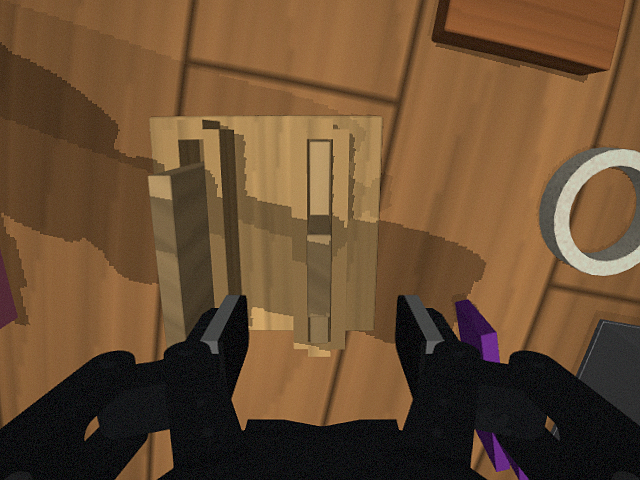

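The second wrist view puts the tab top at (307–331, 235–316), within 2 px of what the first measurement predicted at z = 0.122. That confirms the height. I'll grasp the tab now.

drive_tool(
  series=[0.3,-3.3,-3.5,40,0,0,0,0.3,0,0,35,0,0,0,0.3,0,0,14,0,0,0,0.3,0,0,0,0,0,0,-1,0,0,0,0,0,0,-1,0,0,0,0,0,0,-1,0,0,0,0,0,0,-1,0,0,0,0,0,0,-1,0,0,0,0,0,0],
  force=60,
)

```text
t: 3.45
eef_pos: [0.5379, -0.2348, 0.1026]
tool_rot: [0.001, 0.635, 0.773, 0.001]
contact_force: [1.0, -0.3, 5.6]
gripper_width: 0.132
```

```bash
python3 - <<'E'
from h import *
o=bot.get_obs();p=np.array(o['eef_pos']);r=R.from_quat(np.roll(o['tool_rot'],-1))
y=np.array([.118,.993,0]);y/=np.linalg.norm(y);a=np.cross(y,[0,0,1]);u=np.array([0,0,1.]);c,s=np.cos(np.radians(25)),np.sin(np.radians(25))
print(a);z=-s*a+c*u;x=c*a+s*u
rot=R.from_matrix(np.column_stack([y,x,-z]));print(np.linalg.det(rot.as_matrix()))
np.set_printoptions(suppress=True)
plan([.497,.217,.23],rot,9,-1,start=(p+[0,0,.147],r))
E
```

```text
[ 0.99301341 -0.11800159  0.        ]
0.9999999999999988
dist/row mm 50.45002534906197 deg/row 3.396758787528794
[-1, np.float64(50.1), np.float64(5.3), np.float64(2.1), np.float64(-0.0478), np.float64(-0.0075), np.float64(0.0343)]
[-1, np.float64(50.3), np.float64(3.4), np.float64(2.0), np.float64(-0.0478), np.float64(-0.0075), np.float64(0.0343)]
[-1, np.float64(50.4), np.float64(1.6), np.float64(1.7), np.float64(-0.0478), np.float64(-0.0075), np.float64(0.0343)]
[-1, np.float64(50.4), np.float64(-0.2), np.float64(1.4), np.float64(-0.0478), np.float64(-0.0075), np.float64(0.0343)]
[-1, np.float64(50.4), np.float64(-2.0), np.float64(0.9), np.float64(-0.0478), np.float64(-0.0075), np.float64(0.0343)]
[-1, np.float64(50.3), np.float64(-3.7), np.float64(0.4), np.float64(-0.0478), np.float64(-0.0075), np.float64(0.0343)]
[-1, np.float64(50.2), np.float64(-5.4), np.float64(-0.2), np.float64(-0.0478), np.float64(-0.0075), np.float64(0.0343)]
[-1, np.float64(49.9), np.float64(-7.1), np.float64(-0.9), np.float64(-0.0478), np.float64(-0.0075), np.float64(0.0343)]
[-1, np.float64(49.7), np.float64(-8.8), np.float64(-1.6), np.float64(-0.0478), np.float64(-0.0075), np.float64(0.0343)]
```

drive_tool(
  series=[-1,0,0,-20,0,0,0,-1,0,0,-40,0,0,0,-1,0,0,-47,0,0,0,-1,0,0,-40,0,0,0,-1,0,0,0,0,0,0],
)

```text
t: 4.08
eef_pos: [0.5379, -0.2351, 0.2526]
tool_rot: [0.003, 0.635, 0.773, 0.001]
contact_force: [-0.1, 0.3, -1.9]
gripper_width: 0.132
```

drive_tool(
  series=[-1,50,5,2,-0.048,-0.0075,0.034,-1,50,3,2,-0.048,-0.0075,0.034,-1,50,2,2,-0.048,-0.0075,0.034,-1,50,0,1,-0.048,-0.0075,0.034,-1,50,-2,1,-0.048,-0.0075,0.034,-1,50,-4,0,-0.048,-0.0075,0.034,-1,50,-5,0,-0.048,-0.0075,0.034,-1,50,-7,-1,-0.048,-0.0075,0.034,-1,50,-9,-2,-0.048,-0.0075,0.034,-1,0,0,0,0,0,0,-1,0,0,0,0,0,0],
)

```text
t: 5.45
eef_pos: [0.4943, 0.2136, 0.229]
tool_rot: [0.161, 0.729, 0.65, 0.142]
contact_force: [-0.7, -0.3, -1.7]
gripper_width: 0.134
```

```bash
python3 - <<'E'
from h import *
w=cam('wrist','w3');o=bot.get_obs();print(o['t'],o['eef_pos'],o['gripper_width'],o['contact_force'],np.round(o['q'],2));print(R.from_quat(np.roll(o['tool_rot'],-1)).as_matrix().round(4))
E
```

```text
5.5 [0.4948039  0.21276592 0.22921012] 0.13461543894818265 [ 0.10101812 -0.51453307 -1.39713412] [-0.19  0.19 -0.55  2.13  0.71  0.68 -1.37]
[[ 0.1168  0.9015  0.4167]
 [ 0.9931 -0.105  -0.0513]
 [-0.0024  0.4198 -0.9076]]
```

View pics/w3.png

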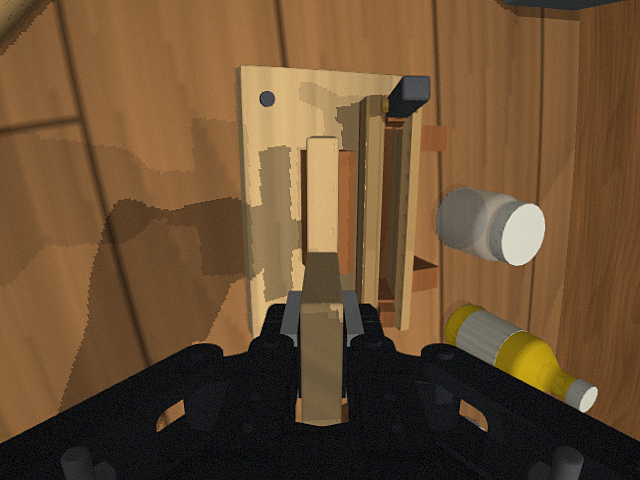

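```bash
python3 - <<'E'
import cv2,numpy as np
a=cv2.convertScaleAbs(cv2.imread('pics/w3.png'),alpha=1.3)
f=lambda i:cv2.resize(i,None,fx=4,fy=4,interpolation=cv2.INTER_CUBIC)
cv2.imwrite('pics/w3c.png',np.hstack([f(a[65:205,345:440]),f(a[205:345,345:440])]))
E
```

```text
(no output)
```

View pics/w3c.png

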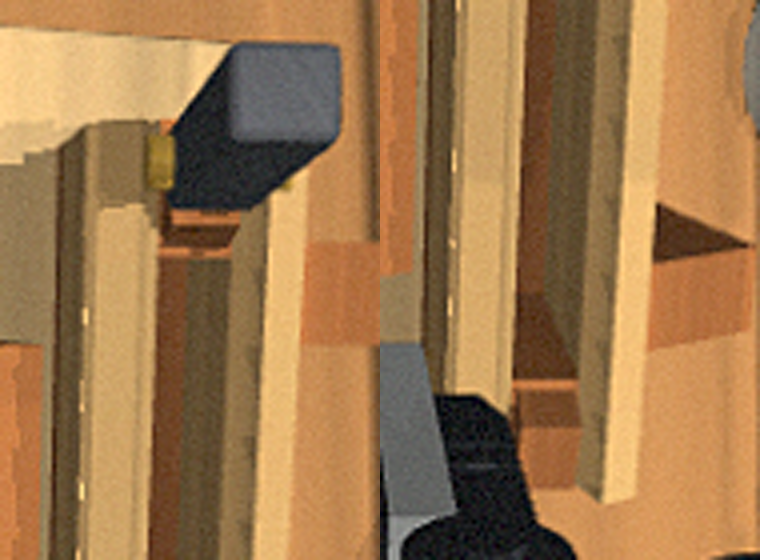

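The wrist view shows the slot between two walls. The left lip runs from about (385,119) to (379,300) and the right lip is near (412,140). The end flares are at v ≈ 127.5 and 301, and the keeper is at (410,95). Next I'll cast those edges onto the slot.

```bash
cat >> h.py <<'E'
c25,s25=np.cos(np.radians(25)),np.sin(np.radians(25))
def slotrot(yv):
    y=np.array([yv[0],yv[1],0.]);y/=np.linalg.norm(y);a=np.cross(y,[0,0,1.]);u=np.array([0,0,1.])
    return R.from_matrix(np.column_stack([c25*a+s25*u,y,-s25*a+c25*u]))
E
python3 - <<'E'
from h import *
w=cam('wrist');np.set_printoptions(suppress=True,precision=4)
L=lambda x,y:(345+x/4,65+y/4)
Q=lambda x,y:(345+(x-380)/4,205+y/4)
H=lambda x,z:.04+z*c25+x*s25
le=np.array([onz(w,p,H(-.011,.058)) for p in(L(160,215),L(153,560),Q(525,0),Q(515,380))])
re=np.array([onz(w,p,H(.011,.058)) for p in(L(268,250),L(253,560),Q(630,0),Q(610,300),Q(604,480))])
rb=np.array([onz(w,p,H(.007,.050)) for p in(L(231,250),L(224,560),Q(596,0),Q(581,380))])
for e in(le,re,rb):
    m=e.mean(0);d=e[-1]-e[0];f=np.polyfit(e[:,1],e[:,0],1);print('line mean',m,'dx/dy',f[0],'yaw',np.degrees(np.arctan(f[0])), 'x at y=.2',np.polyval(f,.2))
yp=onz(w,L(195,250),H(0,.05));ym=onz(w,Q(548,384),H(0,.05))
yp2=onz(w,L(200,217),H(0,.058));ym2=onz(w,Q(548,428),H(0,.058))
print(yp,ym,np.linalg.norm(yp-ym),(yp+ym)/2);print(yp2,ym2,np.linalg.norm(yp2-ym2),(yp2+ym2)/2)
# base left edge direction & bolt
print(onz(w,(241,66),.018),onz(w,(252,330),.018))
o=bot.get_obs();r=R.from_quat(np.roll(o['tool_rot'],-1))
# held board: bottom edge +y corner etc
for n,q in [('top/bottom corner l',(308,137)),('r',(337,137))]:
    oo,d=ray(w,q);print(n,r.inv().apply(oo-o['eef_pos']),r.inv().apply(d))
E
```

```text
line mean [0.6081 0.2098 0.0879] dx/dy 0.11190887454552143 yaw 6.385338840892784 x at y=.2 0.6070492233587437
line mean [0.6224 0.1918 0.0972] dx/dy 0.11892617048336569 yaw 6.782113226436493 x at y=.2 0.6233673939228334
line mean [0.6234 0.2053 0.0883] dx/dy 0.10939190732100787 yaw 6.242871612128307 x at y=.2 0.622773875202769
[0.6242 0.2678 0.0853] [0.6093 0.133  0.0853] 0.13564035723940457 [0.6168 0.2004 0.0853]
[0.6207 0.2738 0.0926] [0.6042 0.1277 0.0926] 0.14699142601037798 [0.6124 0.2008 0.0926]
[0.5367 0.3241 0.018 ] [0.5104 0.107  0.018 ]
top/bottom corner l [ 0.0667 -0.0023 -0.1206] [-0.0112 -0.033   0.9994]
r [ 0.0667 -0.0023 -0.1206] [-0.0111  0.0366  0.9993]
```

```bash
python3 - <<'E'
from h import *
w=cam('wrist');np.set_printoptions(suppress=True,precision=4)
L=lambda x,y:(345+x/4,65+y/4)
Q=lambda x,y:(345+(x-380)/4,205+y/4)
H=lambda x,z:.04+z*c25+x*s25
le=np.array([onz(w,p,H(-.007,.05)) for p in(L(160,215),L(153,560),Q(525,0),Q(515,380))])
f=np.polyfit(le[:,1],le[:,0],1);print('left x at .2',np.polyval(f,.2),'-> centre',np.polyval(f,.2)+.007*c25,np.degrees(np.arctan(f[0])))
# held board edges: gradient along rows
g=cv2.cvtColor(w['pixels'],cv2.COLOR_BGR2GRAY).astype(float)
for v in(150,170,190,320,335,350):
    s=g[v-3:v+4].mean(0);d=np.diff(cv2.GaussianBlur(s[None],(5,1),0)[0]);i=[k for k in range(285,365) if abs(d[k])>3 and abs(d[k])==abs(d[k-2:k+3]).max()];print(v,[(k,round(d[k])) for k in i])
o=bot.get_obs();print(o['eef_pos'],ray(w,(320,240))[0])
E
```

```text
left x at .2 0.6113787904126249 -> centre 0.6177229449218814 6.4620393181602
150 [(288, 19), (298, -29), (306, 34), (337, -28), (356, -18), (363, 17)]
170 [(289, 21), (294, -5), (298, -41), (306, 41), (332, -3), (337, -27), (347, -5), (355, -17), (362, 16)]
190 [(290, 20), (298, -37), (306, 42), (337, -26), (346, -4), (355, -18), (362, 20)]
320 [(300, 22), (335, 7), (342, -32), (345, 21), (361, -20)]
335 [(290, 10), (296, -28), (300, 25), (342, -28), (346, 30), (352, -9), (356, -7), (363, -7)]
350 [(300, 25), (342, -26)]
[0.4954 0.2125 0.2296] [0.4511 0.2849 0.338 ]
```

drive_tool(
  series=[-1,1,26,0,0,0,0,-1,1,27,0,0,0,0,-1,0,0,30,0,0,0,-1,0,0,30,0,0,0,-1,0,0,6,0,0,0,-1,0,0,0,0,0,0],
)

```text
t: 6.35
eef_pos: [0.5708, 0.2072, 0.1926]
tool_rot: [0.161, 0.73, 0.649, 0.143]
contact_force: [0.3, 0.6, -2.0]
gripper_width: 0.132
```

```bash
python3 - <<'E'
from h import *
np.set_printoptions(suppress=True,precision=4)
w=cam('wrist','w4');a=cam('side','side4');sc=cam('scene','scene4');o=bot.get_obs();print(o['t'],o['eef_pos'],o['contact_force']);print(R.from_quat(np.roll(o['tool_rot'],-1)).as_matrix())
f=lambda i,x,y,ww,h,k:cv2.resize(i[y:y+h,x:x+ww],None,fx=k,fy=k,interpolation=cv2.INTER_CUBIC)
cv2.imwrite('pics/c4.png',np.hstack([f(w['pixels'],230,20,170,285,2),np.vstack([f(a['pixels'],215,225,115,71,4),f(sc['pixels'],310,250,115,71,4)[:284]])])[:570])
E
```

```text
6.5 [0.5709 0.2083 0.1937] [-0.0033 -0.2679 -1.5785]
[[ 0.1151  0.9003  0.4198]
 [ 0.9934 -0.1046 -0.0479]
 [ 0.0008  0.4226 -0.9063]]Traceback (most recent call last):
  File "<stdin>", line 5, in <module>
    return _nx.concatenate(arrs, 1, dtype=dtype, casting=casting)
           ~~~~~~~~~~~~~~~^^^^^^^^^^^^^^^^^^^^^^^^^^^^^^^^^^^^^^^
ValueError: all the input array dimensions except for the concatenation axis must match exactly, but along dimension 0, the array at index 0 has size 570 and the array at index 1 has size 568
```

```bash
python3 - <<'E'
import cv2,numpy as np
w,a,s=[cv2.imread(f'pics/{n}.png') for n in('w4','side4','scene4')]
f=lambda i,x,y,ww,h,k:cv2.resize(i[y:y+h,x:x+ww],None,fx=k,fy=k,interpolation=cv2.INTER_CUBIC)
cv2.imwrite('pics/c4.png',np.hstack([f(w,230,20,170,284,2),np.vstack([f(a,215,225,115,71,4),f(s,310,265,115,71,4)])]))
E
```

```text
(no output)
```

View pics/c4.png

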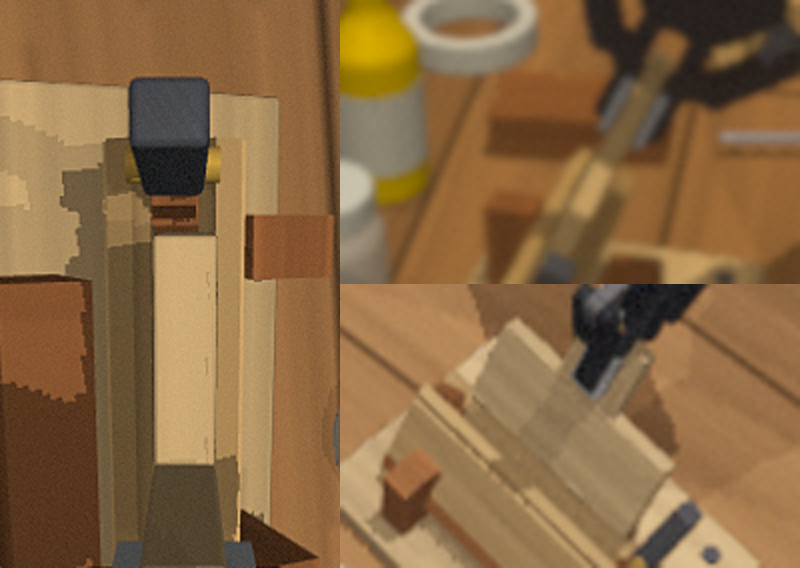

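In the wrist crop the board strip is centred on column 322.5. The keeper, pins and walls are centred on about 315–318, so the board needs about -2.6 mm in tool y. I'll correct that and then enter the slot while watching the forces.

drive_tool(
  series=[-1,1,-2.6,0,0,0,0,-1,0,0,8,0,0,0,-1,0,0,8,0,0,0,-1,0,0,8,0,0,0,-1,0,0,0,0,0,0],
)

```text
t: 7.12
eef_pos: [0.5784, 0.2076, 0.1685]
tool_rot: [0.161, 0.729, 0.65, 0.143]
contact_force: [-0.6, 0.0, -2.2]
gripper_width: 0.127
```

```bash
python3 - <<'E'
from h import *
np.set_printoptions(suppress=True,precision=4)
o=bot.get_obs();r=R.from_quat(np.roll(o['tool_rot'],-1));print(o['t'],o['eef_pos'],r.inv().apply(o['contact_force']),r.inv().apply(o['torque']))
print('moved in tool since',r.inv().apply(np.array(o['eef_pos'])-[.5708,.2078,.1932]))
E
```

```text
7.125 [0.5784 0.2076 0.1685] [-0.0269 -1.4815  1.7116] [ 0.5997  0.0235 -0.0244]
moved in tool since [ 0.0007 -0.0035  0.0256]
```

drive_tool(
  series=[-1,0,0,7,0,0,0,-1,0,0,7,0,0,0,-1,0,0,6,0,0,0,-1,0,0,0,0,0,0],
)

```text
t: 7.62
eef_pos: [0.5869, 0.2058, 0.1506]
tool_rot: [0.161, 0.73, 0.649, 0.142]
contact_force: [1.8, -4.0, -3.1]
gripper_width: 0.125
```

```bash
cat > st.py <<'E'
from h import *
np.set_printoptions(suppress=True,precision=4)
o=bot.get_obs();r=R.from_quat(np.roll(o['tool_rot'],-1));print(o['t'],o['eef_pos'],'F',r.inv().apply(o['contact_force']),'M',r.inv().apply(o['torque']),o['gripper_width'])
print('moved in tool',r.inv().apply(np.array(o['eef_pos'])-[.5708,.2078,.1932]));print(r.as_matrix())
E
python3 st.py
```

```text
7.625 [0.5869 0.2058 0.1506] F [-3.743   0.7136  3.754 ] M [ 0.4001 -1.2966  0.0751] 0.12465083973905657
moved in tool [ 0.     -0.0032  0.0455]
[[ 0.1167  0.9012  0.4173]
 [ 0.9932 -0.1051 -0.0507]
 [-0.0018  0.4203 -0.9074]]
```

drive_tool(
  series=[-1,-1,0,6,0,0,0,-1,0,0,7,0,0,0,-1,0,0,7,0,0,0,-1,0,0,0,0,0,0],
)

```text
t: 8.12
eef_pos: [0.5951, 0.2048, 0.1327]
tool_rot: [0.161, 0.729, 0.649, 0.143]
contact_force: [0.5, -4.8, -3.7]
gripper_width: 0.135
```

```bash
python3 st.py
```

```text
8.125 [0.5951 0.2048 0.1327] F [-4.7216 -0.5995  3.7912] M [ 0.4917 -1.1807  0.0147] 0.13521498561510642
moved in tool [-0.0002 -0.0032  0.0652]
[[ 0.1157  0.9012  0.4176]
 [ 0.9933 -0.1046 -0.0492]
 [-0.0007  0.4205 -0.9073]]
```

drive_tool(
  series=[-1,-1,0,4,0,0,0,-1,0,0,3,0,0,0,-1,0,0,2,0,0,0,-1,0,0,0,0,0,0],
)

```text
t: 8.62
eef_pos: [0.5988, 0.204, 0.125]
tool_rot: [0.161, 0.729, 0.65, 0.144]
contact_force: [1.0, -2.9, -2.8]
gripper_width: 0.133
```

```bash
python3 st.py
```

```text
8.625 [0.5988 0.204  0.125 ] F [-2.7816  0.0612  3.0642] M [ 0.4964 -0.7907  0.0376] 0.13299629789563924
moved in tool [-0.0006 -0.0031  0.0737]
[[ 0.1149  0.901   0.4183]
 [ 0.9934 -0.1044 -0.0481]
 [ 0.0003  0.4211 -0.907 ]]
```

drive_tool(
  series=[-1,0,0,2,0,0,0,-1,0,0,1,0,0,0,-1,0,0,1,0,0,0,-1,0,0,0,0,0,0],
)

```text
t: 9.12
eef_pos: [0.6004, 0.2047, 0.1223]
tool_rot: [0.161, 0.729, 0.65, 0.144]
contact_force: [-5.1, -1.3, 7.0]
gripper_width: 0.134
```

```bash
python3 st.py
```

```text
9.125 [0.6004 0.2047 0.1223] F [-1.8948 -1.5205 -8.3832] M [ 0.8861 -1.1506  0.0717] 0.1339594089020505
moved in tool [ 0.0002 -0.0029  0.0768]
[[ 0.1141  0.9006  0.4194]
 [ 0.9935 -0.1039 -0.0472]
 [ 0.001   0.422  -0.9066]]
```

drive_tool(
  series=[-1,0,0,1.5,0,0,0,-1,0,0,0,0,0,0,0,0,0,0,0,0,0,0,0,0,0,0,0,0,0,0,0,0,0,0,0,0,0,0,-20,0,0,0,0,0,0,-40,0,0,0,0,0,0,-40,0,0,0,0,0,0,0,0,0,0],
)

```text
t: 10.25
eef_pos: [0.5598, 0.2099, 0.214]
tool_rot: [0.162, 0.729, 0.649, 0.146]
contact_force: [0.3, 0.5, -0.3]
gripper_width: 0.499
```

```bash
python3 st.py; python3 - <<'E'
from h import *
w,a,s=cam('wrist','w5')['pixels'],cam('side','side5')['pixels'],cam('scene','scene5')['pixels']
f=lambda i,x,y,ww,h,k:cv2.resize(i[y:y+h,x:x+ww],None,fx=k,fy=k,interpolation=cv2.INTER_CUBIC)
cv2.imwrite('pics/c5.png',np.hstack([f(w,230,20,170,284,2),np.vstack([f(a,215,225,115,71,4),f(s,310,265,115,71,4)])]))
E
```

```text
10.25 [0.5598 0.2099 0.214 ] F [0.5171 0.0675 0.4169] M [ 0.4318  0.0409 -0.0322] 0.49872620168286363
moved in tool [ 0.0009 -0.0012 -0.0235]
[[ 0.1137  0.899   0.4229]
 [ 0.9935 -0.1042 -0.0455]
 [ 0.0032  0.4253 -0.9051]]
```

View pics/c5.png

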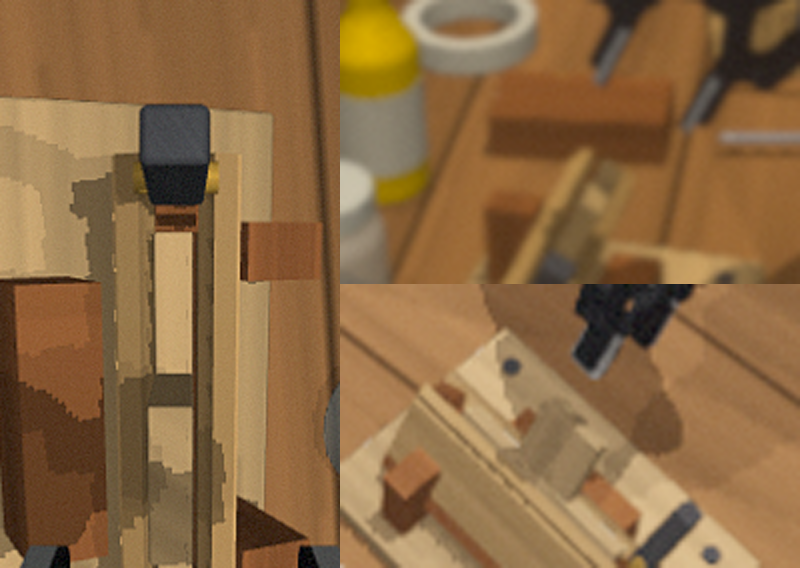

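The template sits deep in the slot: its shoulders (column ~316) are level with the walls and only the tab shows, while the keeper is still at (317,90). The TCP contact height of 0.1223 also matches the predicted 0.1225. Next I'll shut the fingers outside the keeper and swing it over.

drive_tool(
  series=[-1,45,-1.5,0,0,0,0,-1,45,0,0,0,0,0,-1,44,0,0,0,0,0,-1,0,0,0,0,0,0,-1,0,0,33,0,0,0,-1,0,0,32,0,0,0,-1,0,0,0,0,0,0],
  force=60,
)

```text
t: 11.28
eef_pos: [0.6001, 0.3351, 0.1473]
tool_rot: [0.162, 0.73, 0.649, 0.14]
contact_force: [-0.1, -0.2, -0.6]
gripper_width: 0.003
```

```bash
cat >> st.py <<'E'
S=R.from_matrix(np.column_stack([[.9002,-.104,.4226],[.1146,.9934,0],[-.4198,.0485,.9063]]))
print('slot TCP mm',(S.inv().apply(np.array(o['eef_pos'])-[.6006,.2047,.1221])+[0,0,.091])*1e3)
E
python3 st.py
```

```text
11.275 [0.6001 0.3351 0.1473] F [-0.2239 -0.3553  0.5206] M [0.4947 0.0097 0.0149] 0.00333603830591673
moved in tool [ 0.1301 -0.006   0.0469]
[[ 0.1178  0.9027  0.4139]
 [ 0.993  -0.1047 -0.0542]
 [-0.0056  0.4174 -0.9087]]
slot TCP mm [ -3.3022 129.4578 120.3731]
```

drive_tool(
  series=[-1,-17,3,-5,0,0,0,-1,-12,0,-5,0,0,0,-1,-11.5,0,-1,0,0,0,-1,-11,0,3,0,0,0,-1,-10,0,6,0,0,0,-1,0,0,0,0,0,0],
)

```text
t: 12.02
eef_pos: [0.5954, 0.2749, 0.1534]
tool_rot: [0.162, 0.73, 0.649, 0.142]
contact_force: [0.1, -0.0, -0.7]
gripper_width: 0.001
```

```bash
python3 st.py
```

```text
12.025 [0.5954 0.2749 0.1534] F [ 0.0048 -0.1814  0.6987] M [ 0.4453 -0.0079 -0.0413] 0.0010335521905393994
moved in tool [ 0.0696 -0.0017  0.0429]
[[ 0.1174  0.9012  0.4173]
 [ 0.9931 -0.1056 -0.0513]
 [-0.0022  0.4204 -0.9073]]
slot TCP mm [  1.2477  69.1461 124.9375]
```

drive_tool(
  series=[-1,-9,-1,12,0,0,0,-1,-5,0,10,0,0,0,-1,0,0,4,0,0,0,-1,0,0,0,0,0,0],
)

```text
t: 12.52
eef_pos: [0.6032, 0.2605, 0.1302]
tool_rot: [0.162, 0.73, 0.649, 0.142]
contact_force: [-7.1, -3.5, 11.2]
gripper_width: 0.003
```

```bash
python3 st.py; python3 - <<'E'
from h import *
w,a,s=cam('wrist','w6')['pixels'],cam('side','side6')['pixels'],cam('scene','scene6')['pixels']
f=lambda i,x,y,ww,h,k:cv2.resize(i[y:y+h,x:x+ww],None,fx=k,fy=k,interpolation=cv2.INTER_CUBIC)
cv2.imwrite('pics/c6.png',np.hstack([f(w,230,20,170,284,2),np.vstack([f(a,215,225,115,71,4),f(s,310,265,115,71,4)])]))
E
```

```text
12.525 [0.6032 0.2605 0.1302] F [ -4.3927  -1.3346 -12.9271] M [ 0.7316 -1.0263 -0.0045] 0.0033845361617919813
moved in tool [ 0.0563 -0.0028  0.0679]
[[ 0.1172  0.901   0.4177]
 [ 0.9931 -0.1049 -0.0524]
 [-0.0034  0.4209 -0.9071]]
slot TCP mm [-0.0102 55.6965 99.9429]
```

View pics/c6.png

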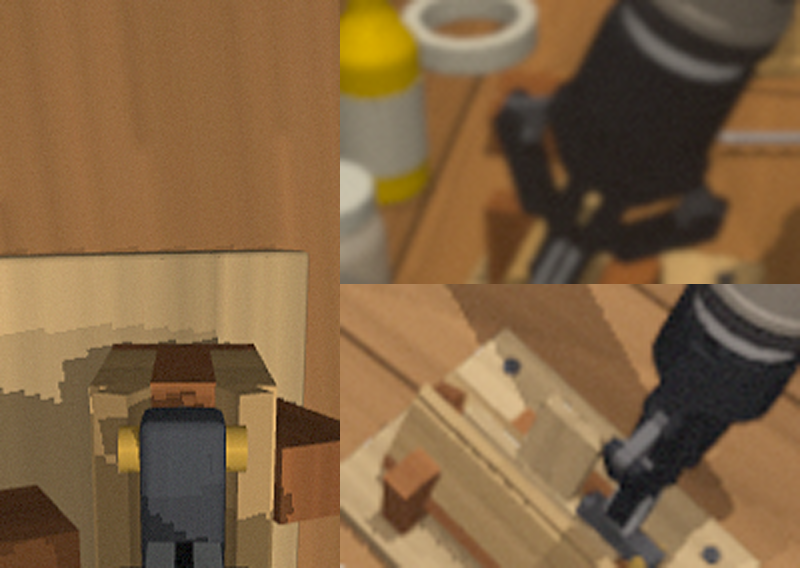

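The keeper now lies along the slot under the fingertips, with the tips at slot z ≈ 78 and 13 N reaction. I'll press slightly more, back off and check.

drive_tool(
  series=[-1,0,0,1.5,0,0,0,-1,0,0,0,0,0,0],
)

```text
t: 12.92
eef_pos: [0.6034, 0.2605, 0.13]
tool_rot: [0.163, 0.73, 0.649, 0.142]
contact_force: [-14.9, -7.1, 22.7]
gripper_width: -0.0
```

```bash
python3 st.py
```

```text
12.925 [0.6034 0.2605 0.13  ] F [ -8.8684  -3.0882 -26.3827] M [ 1.2201 -1.8337 -0.0066] -0.0004761802910058446
moved in tool [ 0.0564 -0.0028  0.0682]
[[ 0.1173  0.9006  0.4184]
 [ 0.9931 -0.1048 -0.0529]
 [-0.0038  0.4217 -0.9067]]
slot TCP mm [ 0.0426 55.7096 99.6919]
```

drive_tool(
  series=[-1,0,0,-15,0,0,0,-1,0,0,-40,0,0,0,-1,0,0,-50,0,0,0,-1,0,0,-30,0,0,0,-1,0,0,0,0,0,0,-1,0,0,0,0,0,0],
)

```text
t: 13.68
eef_pos: [0.5477, 0.2677, 0.2504]
tool_rot: [0.161, 0.729, 0.649, 0.143]
contact_force: [0.1, -0.7, -0.5]
gripper_width: 0.0
```

```bash
python3 st.py; python3 - <<'E'
from h import *
W,A,C=cam('wrist','w7'),cam('side','side7'),cam('scene','scene7')
s0=cv2.imread('pics/scene0.png')
f=lambda i,x,y,ww,h,k:cv2.resize(i[y:y+h,x:x+ww],None,fx=k,fy=k,interpolation=cv2.INTER_CUBIC)
cv2.imwrite('pics/c7.png',np.hstack([f(W['pixels'],230,100,170,284,2),np.vstack([f(A['pixels'],215,250,115,71,4),f(C['pixels'],310,265,115,71,4)])]))
d=(cv2.absdiff(s0,C['pixels']).max(2)>45).astype(np.uint8)
n,_,st,_=cv2.connectedComponentsWithStats(d)
print([list(map(int,x)) for x in st[1:] if x[4]>25])
E
```

```text
13.675 [0.5477 0.2677 0.2504] F [-0.6839 -0.0115  0.5466] M [ 0.3824 -0.0156  0.0165] 0.00021469150403596258
moved in tool [ 0.0568 -0.003  -0.0645]
[[ 0.116   0.9013  0.4173]
 [ 0.9933 -0.1047 -0.0498]
 [-0.0012  0.4202 -0.9074]]
slot TCP mm [  0.0721  56.5239 232.4908]
[[195, 0, 45, 45, 912], [394, 0, 43, 113, 1525], [400, 0, 112, 289, 9514], [430, 4, 8, 17, 73], [189, 27, 16, 24, 176], [429, 73, 25, 11, 148], [183, 109, 53, 30, 331], [216, 115, 10, 6, 30], [225, 117, 55, 31, 578], [267, 124, 23, 11, 89], [308, 136, 12, 8, 38], [318, 137, 75, 27, 988], [443, 146, 13, 13, 34], [293, 157, 24, 6, 55], [499, 164, 11, 19, 75], [418, 174, 12, 3, 27], [245, 188, 16, 18, 165], [360, 295, 17, 18, 74], [401, 304, 13, 17, 100], [369, 314, 18, 20, 166], [388, 320, 12, 13, 84]]
```

View pics/c7.png

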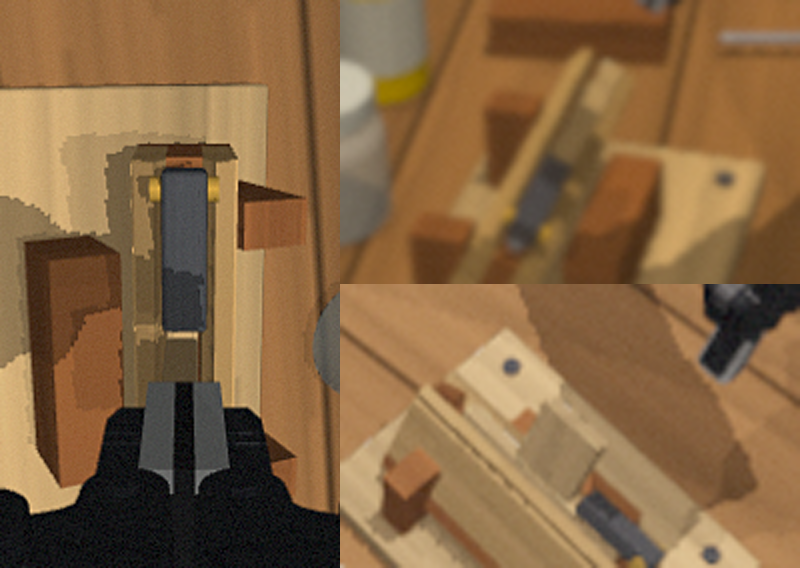

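The keeper lies flat over the shoulder and the tab is upright. The scene difference shows only the arm, its shadow, the emptied rack place and the jig.

```bash
python3 -c "
from station import bot
print(bot.hand_in())"
```

```text
the job is handed in; nothing more can be done
None
```

I moved the T-shaped template from the rack place farther from the robot into the leaning slot, tab up. I then swung the keeper over its shoulder, backed the gripper clear and handed the job in at about 13.8 s. No verdict came back.

**Template home:** it met the slot floor with the TCP at z = 0.1223 m, against a predicted 0.1225 m.

**Keeper at its stop:** with 13 N, then 26 N, pressing on it, the fingertips stopped at about 78 mm in the slot's frame, against 77.5 mm expected. Pressing harder moved them only 0.3 mm. The last pictures show the keeper lying flat over the shoulder, with the robot clear.

**Other objects:** a before-and-after comparison of the scene view showed changes only at the arm and its shadow, the template's rack place and the jig.

**Checks that disagreed:**
- **Template height and position:** the first scene-and-wrist triangulation put it 11–18 mm too low, and the two views differed by about 8 mm sideways. I used the wrist views, and the second was within 2 px of the first's prediction.
- **Slot alignment:** my first alignment over the slot was about 2.6 mm off. I corrected it from a wrist picture before entering; going in met only light side forces (under 5 N).

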